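# Unbolt the double gate of a measuring guard

## Robot

A 6-joint arm with a two-finger parallel gripper is mounted at the origin on the work surface. World frame = base frame: x ahead of the robot, y to its left, z up, the work surface at z = 0. Lengths are in m, angles in degrees, forces in N, time in s.
With the tool pointing down it reaches from about 0.3 to 0.75 m from the base axis. Payload 8.5 kg.
Tool frame: the origin (TCP) lies midway between the tips of the shut fingers; the grasp point (between the pads) lies 19 mm behind it (env.grip_depth is the distance from the TCP to the grasp point, in m); x points along the fingers, y is the direction in which the jaws open and shut, and the axes are right-handed (so a half turn about x gives the same grasp; the last joint's range is limited). The gripper opens to 85 mm and grips with 20 to 120 N. Pads are 22 mm wide; open, the fingers measure 114 mm over their backs; the gripper's body (76 mm by 85 mm) begins 54 mm behind the grasp point. The pads swing forward as they close: fully open they stand 13 mm farther back than shut.
Start: joints at [58.31, 21.807, 74.336, -0, 83.858, -12.336], TCP at [0.182, 0.519, 0.231] pointing down, gripper open.
Joint ranges: [-178.18, 178.18], [-50.72, 133.34], [12.68, 142.11], [-81.47, 261.47], [9.98, 163.14], [-165.26, 165.26]. Speed limits (degrees/s): [136.94, 136.94, 180, 180, 180, 180].

## Interface

Orientations are given as a 3x3 rotation matrix whose columns are the frame's x, y, z axes.
In Python, from rig import env gives the robot as it stands.
- The arm moves only by the tool play_rows, never from a script. Its arguments are lists of equal length, an entry for each row: "travel": the shift along the world's x, y, z in cm, a list of three; "rotation": the turn, a rotation vector about the world's x, y, z in rad, a list of three; "claw": the finger opening in cm, from 0 to 8.54. A call has 1 to 12 rows; each row shifts and turns the pose as measured when the row begins; what a row does not reach is not made up. A row lasts 1/12 s, in which the tool goes at most 41.7 mm and 7.16 degrees, less where a joint would pass 70% of its speed; a pose out of reach is approached as far as the arm can. A call is refused whole if a number of a shift passes 4.17 or a number of a turn 0.125, either way. A call with a gripper value outside its range is refused whole. The fingers move at their own pace and stop on an object; "squeeze" is the grip in N (left out, the last holds). Time passes only in rows, so rows that do not move let the fingers close. It gives the time, the measured TCP pose, the force and the opening at its end, in the units of the state.
- env.observe(): the state, without advancing time (a new reading comes with each control period).
- env.get_image(name): name is "scene" or "top" or "wrist"; returns the picture (480x640x3 uint8, red, green, blue); there is no depth.
- env.camera_info(name): a dict with "vertical_fov" (degrees; the focal length in pixels is half the picture's height over the tangent of half this angle, whatever the lens; pixels are square), "cx", "cy" (the principal point, pixels), "D" ([k1, k2, p1, p2, k3] as OpenCV has them; the pictures are not rectified), "eye" and "rotation" of the camera in the world. Camera axes: x right, y down, z forward; pixel columns grow to the right and rows downward; lengths in m; the calibration is good to about 2 mm. A picture is of the moment at which its call begins: read the wrist's pose just before it. camera_info takes no time and is no camera call; for the wrist camera it gives the pose at the moment of the call.
- env.close_job(): hands the job in, once; it reports no verdict.
The state is a dict: "time_s": time; "q": joint angles; "qvel": joint speeds; "joint_efforts": joint torques, N m; "position": TCP position; "tool_rot": TCP orientation; "ft_force": force on the tool from outside, world axes, zero at the start; "wrist_torque": the same for the moment, N m; "grip_width": finger opening in m.
Only numpy, scipy, OpenCV 4.12 (cv2) and the standard library are available. Lean on these libraries where they do the work, as an engineer would, in place of code of your own. Each camera call takes 0.05 s, during which the arm holds its last target.

## Task

Get the guard's double gate ready to open right up: swing its active leaf (the one with the hood) towards you to about a right angle and let go of it there, and only then lift the flush bolt that it uncovers on the other leaf all the way up, and let go of it. Leave that other leaf shut, and do not knock over or shift the turned spindle standing inside.

Things in the scene. Friction and masses are not known exactly. Their poses are not given: they have to be found in the camera images.
- guard: Fixed open-topped pen on the dark table: plate 270 x 460 x 15 mm, grey sides 110 mm high, aluminium posts, a vice 70 mm high inside, two-leaf gate on the near side. Origin: on the table under the middle of the shut gate; x into the pen, y along the gate to the active leaf's hinge, z up. Leaves 14 x 176 mm, 20 to 110 mm above the table, upright hinges at x 0, y +180 (active) and -180 mm.
- active_pull (a point): Grip point of the active leaf's pull: upright round dark post, 16 mm diameter, on the leaf's top edge, 110 to 170 mm above the table; the point is on its axis, 147 mm up, 110 mm from the hinge axis. A sheet hood on the same leaf, from 57 mm farther out and 168 mm high, covers the bolt knob while shut. A like post on the passive leaf, 70 mm from its hinge, is not used.
- active_hinge (a point): Point on the active leaf's upright hinge axis, 147 mm above the table (level with active_pull).
- active_leaf (a joint): Angle of the active leaf in rad: 0 shut, growing as its free edge swings out of the pen towards the robot (clockwise seen from above), stop at 1.9. It starts between shut and slightly ajar (0.1). It has no latch or spring; about 2 N at the pull moves it and it stays where it is left.
- bolt_knob (a point): Grip point of the flush bolt's knob: upright plain steel cylinder, 20 mm diameter, 34 mm high, above the passive leaf's top edge, 20 mm from its meeting edge; the point is on its axis at about mid-height, 140 mm above the table when the bolt is down. The active leaf's hood is over it until that leaf is open.
- bolt (a joint): Lift of the flush bolt in m: 0 down (its rod locks the passive leaf to the plate), stop at 0.03 fully up; it runs straight up, about 4 N lifts it, and friction holds it where it is left.
- passive_leaf (a joint): Angle of the passive leaf in rad: 0 shut; it is locked by the bolt, and once unbolted has a stiff hinge (about 6 N at its free edge moves it) and no latch.
- spindle: Turned steel spindle standing upright on the pen's plate behind the active leaf: stepped, 44 mm diameter at its foot, 100 mm high, loose; origin at the centre of its underside. To be left alone.

How it is judged:
By the outcome, as a careful person would: the job done as asked, in the order asked, and still so for the second after the job is handed in, with the robot touching nothing.
It also fails if it takes over 43 s, if anything falls off the work surface, if the arm or the gripper's body presses on something with over 40 N, if the wrist force passes 120 N, or if a joint passes its speed limit or range.

## Working session

There is one attempt and no reset: what is moved stays moved. The work goes in short steps, Python scripts to look and compute and a tool call to move; the robot and the scene stay as the last step left them, time stands still between calls to the robot, and variables do not carry over. Pictures are saved under pics/ and viewed, and the job is handed in when it is done.

Besides the shell and the picture viewer there is one more tool, called after "Emit:" as a command line: name --argument value ..., lists and objects as JSON in quotes. play_rows: Moves the arm, as the interface text tells. Its arguments: {"type":"object","properties":{"travel":{"type":"array","items":{"type":"array","items":{"type":"number"}}},"rotation":{"type":"array","items":{"type":"array","items":{"type":"number"}}},"claw":{"type":"array","items":{"type":"number"}},"squeeze":{"type":"number"}},"required":["travel","rotation","claw"]}

```bash
ls; mkdir -p pics; python3 - <<'E'
from rig import env
import cv2,json
s=env.observe();print(s)
for n in("scene","top","wrist"):
    print(n,env.camera_info(n))
    cv2.imwrite(f"pics/a_{n}.png",env.get_image(n)[:,:,::-1])
E
```

```text
pics
{'time_s': 0.0, 'q': array([ 5.83100150e+01,  2.18412632e+01,  7.43852320e+01,  1.14552286e-03,
        8.38566755e+01, -1.23371740e+01]), 'qvel': array([0.03731718, 0.01797507, 0.0432326 , 0.01262608, 0.10103841,
       0.03824547]), 'joint_efforts': array([-6.82015761e-04, -4.48454905e+01, -2.31278372e+01, -1.85211670e-04,
        4.76853980e-03,  1.61900368e-05]), 'position': array([0.18211626, 0.51866837, 0.2307064 ]), 'tool_rot': array([[-7.79475047e-04,  3.31385659e-01,  9.43495065e-01],
       [-1.22473102e-03,  9.43494328e-01, -3.31386412e-01],
       [-9.99998946e-01, -1.41383511e-03, -3.29571989e-04]]), 'ft_force': array([ 0.3438115 ,  0.40072866, -0.50900355]), 'wrist_torque': array([0.01829057, 0.04150844, 0.0133072 ]), 'grip_width': 0.08586031810146348}
scene {'vertical_fov': 45.0634572647157, 'cx': 324.4439963656183, 'cy': 239.0704362735751, 'D': array([-0.02819114,  0.        ,  0.        ,  0.        ,  0.        ]), 'eye': array([1.02611327, 0.5202216 , 0.86214867]), 'rotation': array([[-0.77592029,  0.49020218, -0.39705104],
       [ 0.63081415,  0.59833666, -0
[... 153 characters left out ...]
D': array([0.02270664, 0.        , 0.        , 0.        , 0.        ]), 'eye': array([0.5666607 , 0.01383326, 1.01334366]), 'rotation': array([[ 0.02262018, -0.99582884,  0.08839256],
       [-0.99945804, -0.02041009,  0.02582755],
       [-0.02391571, -0.08892887, -0.99575082]])}
wrist {'vertical_fov': 67.04842532162569, 'cx': 319.0273269180616, 'cy': 240.79267954689715, 'D': array([-0.05760235,  0.        ,  0.        ,  0.        ,  0.        ]), 'eye': array([0.10842485, 0.54568733, 0.3733314 ]), 'rotation': array([[ 3.31925167e-01,  8.97795178e-01,  2.89464162e-01],
       [ 9.43305456e-01, -3.15681015e-01, -1.02568578e-01],
       [-7.07233923e-04,  3.07098216e-01, -9.51677564e-01]])}
```

View pics/a_scene.png

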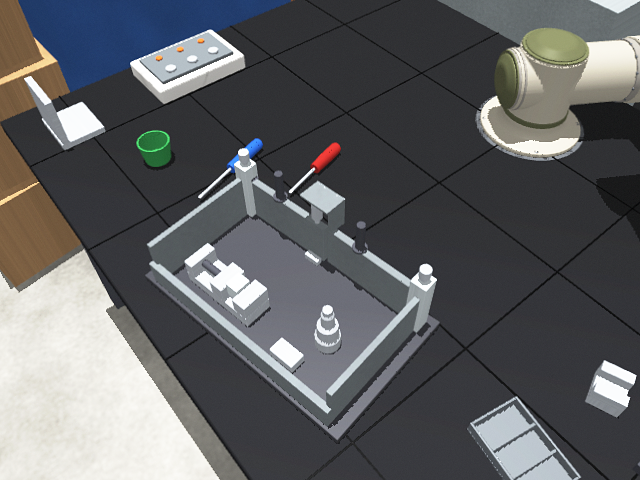

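View pics/a_top.png

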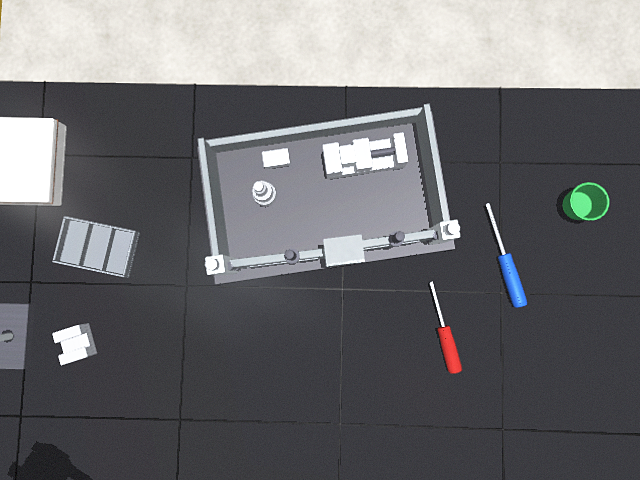

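View pics/a_wrist.png

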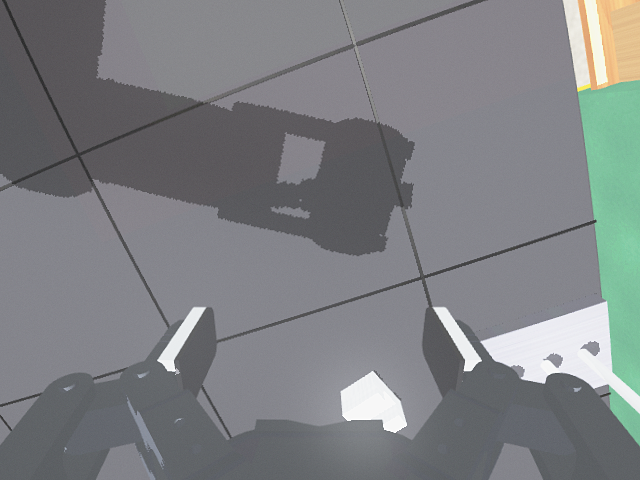

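```bash
python3 - <<'E'
import cv2
a=cv2.imread("pics/a_top.png")[210:290,190:470]
cv2.imwrite("pics/c_top.png",cv2.resize(a,(784,224),interpolation=cv2.INTER_CUBIC))
cv2.imwrite("pics/c_topL.png",cv2.resize(a[:,:150],None,fx=5.3,fy=5.3,interpolation=cv2.INTER_CUBIC))
cv2.imwrite("pics/c_topR.png",cv2.resize(a[:,130:],None,fx=5.3,fy=5.3,interpolation=cv2.INTER_CUBIC))
b=cv2.imread("pics/a_scene.png")[140:300,230:450]
cv2.imwrite("pics/c_sc.png",cv2.resize(b,None,fx=3.6,fy=3.6,interpolation=cv2.INTER_CUBIC))
E
```

```text
(no output)
```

View pics/c_topL.png

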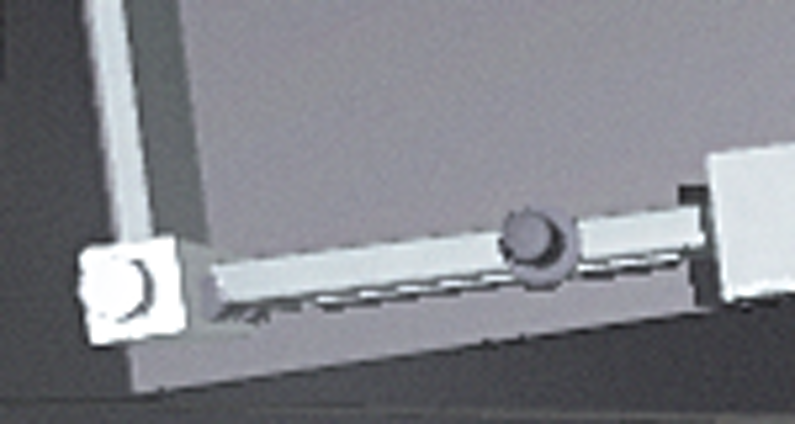

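View pics/c_topR.png

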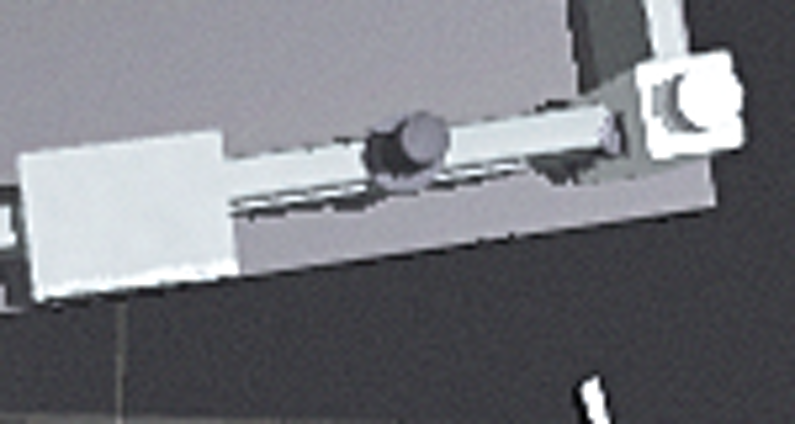

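View pics/c_sc.png

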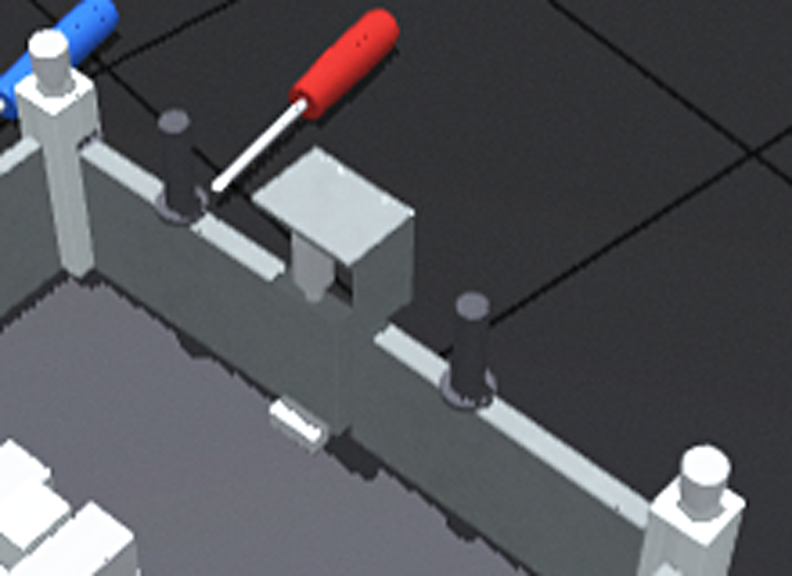

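```bash
cat >h.py <<'E'
import numpy as np, cv2
from rig import env
def K(c):
    f=240/np.tan(np.radians(c["vertical_fov"]/2)); return np.array([[f,0,c["cx"]],[0,f,c["cy"]],[0,0,1]])
def ray(n,uv,c=None):
    c=c or env.camera_info(n)
    p=cv2.undistortPoints(np.array([[uv]],float),K(c),c["D"])[0,0]
    return c["eye"],c["rotation"]@np.array([p[0],p[1],1])
def atz(n,uv,z,c=None):
    e,d=ray(n,uv,c); return e+d*(z-e[2])/d[2]
def proj(n,P,c=None):
    c=c or env.camera_info(n); R=c["rotation"]
    rv=cv2.Rodrigues(R.T)[0]
    return cv2.projectPoints(np.atleast_2d(P).astype(float),rv,-R.T@c["eye"],K(c),c["D"])[0][:,0]
E
python3 - <<'E'
from h import *
A=[atz("top",(290.9,254.9),.17),atz("scene",(361.1,224.7),.17)]
P=[atz("top",(399.8,236.0),.17),atz("scene",(278.3,173.9),.17)]
print(A,P,np.linalg.norm(A[0]-P[0]),np.linalg.norm(A[1]-P[1]))
L=lambda x,y:(x/5.3+190,y/5.3+210)
R=lambda x,y:(x/5.3+320,y/5.3+210)
for nm,p,z in [("plateL",L(132,392),.015),("plateR",R(714,207),.015),("leafA hinge near",L(222,300),.11),("leafA hinge far",L(210,268),.11),("leafP hinge far",R(605,105),.11),("leafP near",R(612,152),.11),("leafA near hood far",L(700,205),.11),("leafA hood near",L(703,243),.11),("leafP hood near",R(230,198),.11),("leafP hood far",R(228,160),.11),("hoodTL",L(708,155),.168),("hoodTR",R(220,131),.168),("hoodBR",R(238,262),.168),("hoodBL",L(727,300),.168)]:
    print(nm,p,atz("top",p,z))
print("spindle",atz("top",(262,187),.115))
E
```

```text
[array([0.60421125, 0.08364214, 0.17      ]), array([0.60755474, 0.09205787, 0.17      ])] [array([ 0.63816639, -0.08977878,  0.17      ]), array([ 0.64103814, -0.08328042,  0.17      ])] 0.1767138034473531 0.17850673507597595
plateL (214.9056603773585, 283.9622641509434) [0.55312341 0.23877965 0.015     ]
plateR (454.7169811320755, 249.0566037735849) [ 0.62880053 -0.21183742  0.015     ]
leafA hinge near (231.8867924528302, 266.60377358490564) [0.58465643 0.18938218 0.11      ]
leafA hinge far (229.62264150943395, 260.5660377358491) [0.59491298 0.19367626 0.11      ]
leafP hinge far (434.1509433962264, 229.81132075471697) [ 0.65508071 -0.15550053  0.11      ]
leafP near (435.47169811320754, 238.67924528301887) [ 0.63992091 -0.15779502  0.11      ]
leafA near hood far (322.07547169811323, 248.67924528301887) [0.61869491 0.03538015 0.11      ]
leafA hood near (322.64150943396226, 255.8490566037736) [0.60642673 0.03413423 0.11      ]
leafP hood near (363.39622641509436, 247.35849056603774) [ 0.62246379 -0.03529157  0.11      ]
leafP hood far (363.0188679245283, 240.18867924528303) [ 0.63475243 -0.03445591  0.11      ]
hoodTL (323.58490566037733, 239.24528301886792) [0.63057959 0.03191257 0.168     ]
hoodTR (361.50943396226415, 234.71698113207546) [ 0.63913548 -0.02880036  0.168     ]
hoodBR (364.9056603773585, 259.4339622641509) [ 0.59960882 -0.03484241  0.168     ]
hoodBL (327.1698113207547, 266.60377358490564) [0.58683757 0.02520409 0.168     ]
spindle [0.72283864 0.14141711 0.115     ]
```

Emit:
play_rows --travel '[[2.6,-3.0,1.2],[2.6,-3.0,1.2],[2.6,-3.0,1.2],[2.6,-3.0,1.2],[2.6,-3.0,1.2],[2.6,-3.0,1.0],[2.6,-3.0,0],[2.6,-3.0,0],[2.6,-3.0,0],[2.6,-3.0,0],[2.6,-3.0,0],[2.6,-3.0,0]]' --rotation '[[0,0,-0.089],[0,0,-0.089],[0,0,-0.089],[0,0,-0.089],[0,0,-0.089],[0,0,-0.089],[0,0,-0.089],[0,0,-0.089],[0,0,-0.089],[0,0,-0.089],[0,0,-0.089],[0,0,-0.089]]' --claw '[8.5,8.5,8.5,8.5,8.5,8.5,8.5,8.5,8.5,8.5,8.5,8.5]'

```text
time_s: 1.15
position: [0.4966, 0.1457, 0.301]
tool_rot: [[-0.005, 0.992, 0.128], [0.003, 0.128, -0.992], [-1.0, -0.005, -0.003]]
ft_force: [0.4, 1.6, -0.6]
grip_width: 0.0851
```

```bash
python3 - <<'E'
from h import *
import time
s=env.observe();print(s["time_s"],s["position"],s["tool_rot"],s["q"],s["ft_force"])
c=env.camera_info("wrist")
im=env.get_image("wrist");cv2.imwrite("pics/b_wrist.png",im[:,:,::-1])
np.save("b_eye.npy",np.c_[c["rotation"],c["eye"]])
cv2.imwrite("pics/b_top.png",env.get_image("top")[:,:,::-1])
E
```

```text
1.15 [0.49655375 0.14570009 0.30102528] [[-0.00517913  0.99171776  0.12833187]
 [ 0.0025406   0.12834623 -0.99172617]
 [-0.99998336 -0.00481023 -0.00318428]] [ 3.14634015 16.22404019 71.22585213  0.16183206 92.83840387 -4.21973732] [ 0.40046516  1.61199668 -0.61206384]
```

View pics/b_wrist.png

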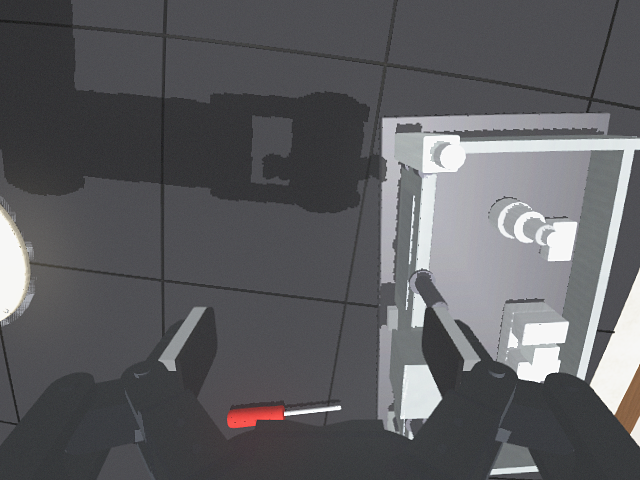

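Emit:
play_rows --travel '[[3.4,-0.6,0],[3.4,-0.6,0],[2.6,-0.6,0],[0,0,0]]' --rotation '[[0,0,-0.01],[0,0,-0.01],[0,0,-0.01],[0,0,0]]' --claw '[8.5,8.5,8.5,8.5]'

```text
time_s: 1.58
position: [0.5943, 0.1233, 0.298]
tool_rot: [[-0.011, 0.996, 0.091], [0.002, 0.091, -0.996], [-1.0, -0.011, -0.003]]
ft_force: [0.4, 0.4, -0.6]
grip_width: 0.085
```

```bash
python3 - <<'E'
from h import *
s=env.observe();print(s["time_s"],s["position"],s["tool_rot"],s["qvel"])
c=env.camera_info("wrist")
im=env.get_image("wrist");cv2.imwrite("pics/c_wrist.png",im[:,:,::-1])
import pickle;pickle.dump(c,open("c.pkl","wb"))
cv2.imwrite("pics/c_wristz.png",cv2.resize(im[130:430,200:460,::-1],None,fx=2,fy=2,interpolation=cv2.INTER_CUBIC))
E
```

```text
1.5833 [0.5943363  0.12331539 0.29797061] [[-0.01137672  0.99574617  0.09143374]
 [ 0.00208747  0.0914631  -0.99580628]
 [-0.9999331  -0.01113814 -0.00311914]] [ 1.17088495 -1.71766487  3.54579427  0.43420688  0.13192017 -0.05871856]
```

View pics/c_wrist.png

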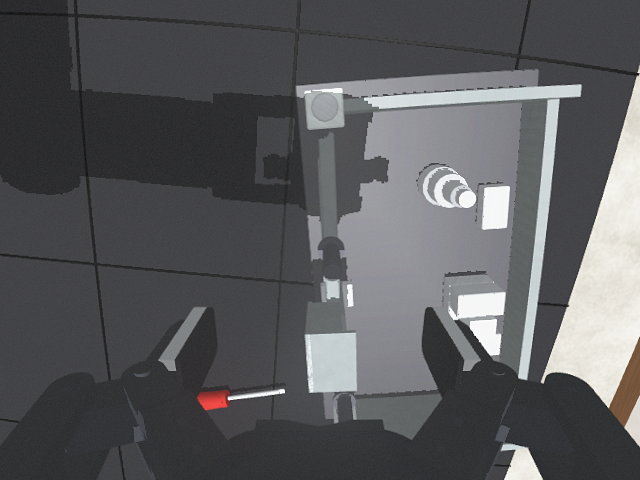

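View pics/c_wristz.png

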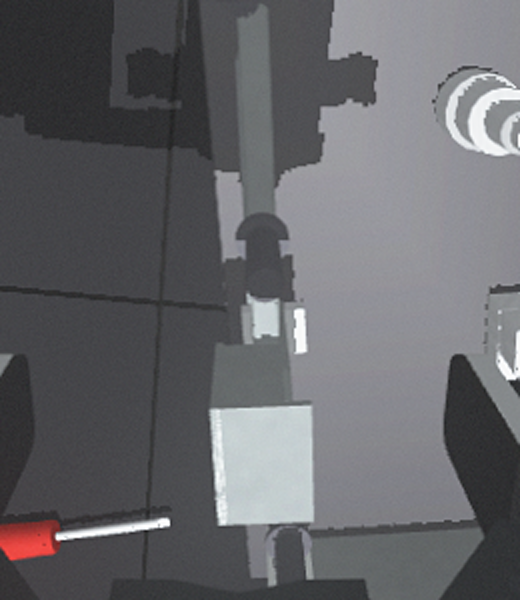

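```bash
cat >fit.py <<'E'
from h import *
import pickle
from scipy.optimize import least_squares
c=pickle.load(open("c.pkl","rb"))
Z=lambda x,y:(x/2+200,y/2+130)
print("pullA",atz("wrist",Z(263,282),.17,c),"pullP",atz("wrist",Z(290,540),.17,c))
print("flange",atz("wrist",Z(262,240),.112,c))
for p in[(313,404),(210,408),(218,524),(314,523)]: print("hood",atz("wrist",Z(*p),.168,c))
L=lambda x,y:(x/5.3+190,y/5.3+210)
R=lambda x,y:(x/5.3+320,y/5.3+210)
print("plate corner w",atz("wrist",(297,87),.015,c))
print("top: plate far right", atz("top",(428,104),.11))
print("leaf edge w",[atz("wrist",p,.11,c) for p in((336,139),(337,235),(320,139),(322,232))])
E
python3 fit.py
```

```text
pullA [0.60650798 0.091431   0.17      ] pullP [ 0.63210516 -0.03553563  0.17      ]
flange [0.6075437  0.08931337 0.112     ]
hood [0.63388185 0.03615551 0.168     ]
hood [0.58983079 0.02989537 0.168     ]
hood [ 0.59832032 -0.03139674  0.168     ]
hood [ 0.64229383 -0.02651838  0.168     ]
plate corner w [0.55687938 0.24075007 0.015     ]
top: plate far right [ 0.87537692 -0.14376112  0.11      ]
leaf edge w [array([0.60163509, 0.19217655, 0.11      ]), array([0.61182035, 0.1042157 , 0.11      ]), array([0.5875683 , 0.19087572, 0.11      ]), array([0.59731061, 0.10583586, 0.11      ])]
```

Emit:
play_rows --travel '[[0.6,-1.6,0],[0.6,-1.5,-1],[0,0,-3],[0,0,-3],[0,0,-2],[0,0,0]]' --rotation '[[0,0,0.045],[0,0,0.045],[0,0.01,0],[0,0,0],[0,0,0],[0,0,0]]' --claw '[8.5,8.5,8.5,8.5,8.5,8.5]'

```text
time_s: 2.13
position: [0.6, 0.0959, 0.2072]
tool_rot: [[-0.021, 0.981, 0.193], [0.002, 0.193, -0.981], [-1.0, -0.02, -0.006]]
ft_force: [-0.3, 0.5, -0.3]
grip_width: 0.0849
```

```bash
python3 - <<'E'
from h import *
s=env.observe();print(s["time_s"],s["position"],s["tool_rot"])
c=env.camera_info("wrist")
im=env.get_image("wrist");cv2.imwrite("pics/d_wrist.png",im[:,:,::-1])
import pickle;pickle.dump(c,open("c.pkl","wb"))
E
```

```text
2.1333 [0.59997292 0.09588527 0.20722779] [[-0.02066509  0.98092943  0.19326252]
 [ 0.00194502  0.19334288 -0.98112932]
 [-0.99978456 -0.01989923 -0.00590338]]
```

View pics/d_wrist.png

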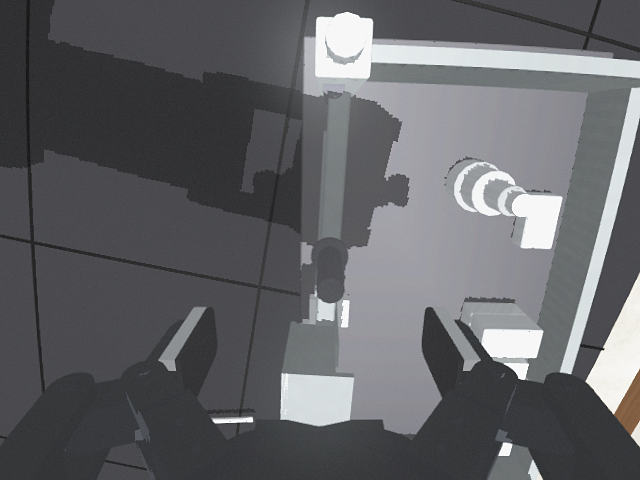

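```bash
python3 - <<'E'
from h import *
import pickle
c=pickle.load(open("c.pkl","rb"))
print(atz("wrist",(331,290),.17,c),atz("wrist",(329,250),.112,c))
E
```

```text
[0.60750016 0.09072491 0.17      ] [0.60620126 0.0936538  0.112     ]
```

Emit:
play_rows --travel '[[0.7,-0.4,0],[0,0,-2.0],[0,0,-2.5],[0,0,-2.0],[0,0,-0.8],[0,0,0]]' --rotation '[[0,-0.02,0],[0,0,0],[0,0,0],[0,0,0],[0,0,0],[0,0,0]]' --claw '[8.5,8.5,8.5,8.5,8.5,8.5]'

```text
time_s: 2.68
position: [0.6122, 0.0929, 0.1466]
tool_rot: [[0.028, 0.98, 0.197], [0.001, 0.197, -0.98], [-1.0, 0.028, 0.004]]
ft_force: [-0.5, 0.1, 0.6]
grip_width: 0.0853
```

```bash
python3 - <<'E'
from h import *
s=env.observe();print(s["time_s"],s["position"],s["ft_force"])
im=env.get_image("wrist");cv2.imwrite("pics/e_wrist.png",im[:,:,::-1])
E
```

```text
2.6833 [0.61219406 0.09292202 0.14663468] [-0.46693922  0.08649044  0.57298371]
```

View pics/e_wrist.png

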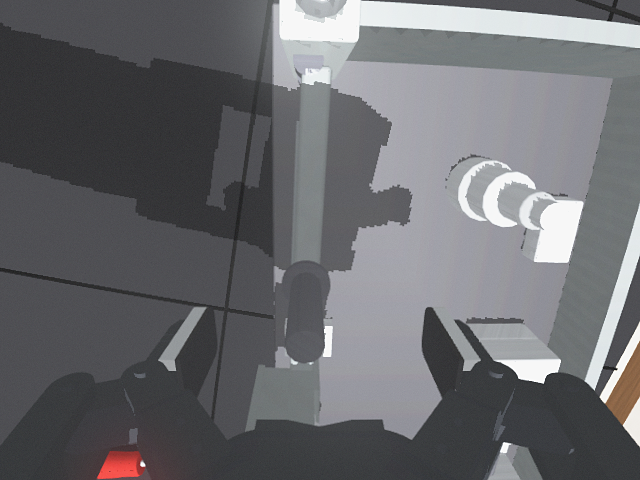

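Emit:
play_rows --travel '[[-0.4,-0.1,-0.8],[0,0,-0.8],[0,0,0],[0,0,0]]' --rotation '[[0,0.015,0],[0,0,0],[0,0,0],[0,0,0]]' --claw '[8.5,8.5,8.5,8.5]'

```text
time_s: 3.07
position: [0.6103, 0.0918, 0.1352]
tool_rot: [[0.021, 0.98, 0.198], [0.001, 0.198, -0.98], [-1.0, 0.021, 0.004]]
ft_force: [-0.4, 0.0, 0.2]
grip_width: 0.0849
```

Emit:
play_rows --travel '[[-0.3,-0.1,-0.6],[0,0,-0.1],[0,0,0],[0,0,0]]' --rotation '[[0,0.02,0],[0,0,0],[0,0,0],[0,0,0]]' --claw '[8.5,8.5,8.5,8.5]'

```text
time_s: 3.4
position: [0.6074, 0.0907, 0.1283]
tool_rot: [[0.001, 0.98, 0.198], [0.001, 0.198, -0.98], [-1.0, 0.001, -0.0]]
ft_force: [0.9, 0.0, 0.4]
grip_width: 0.085
```

Emit:
play_rows --travel '[[0,0,0],[0,0,0],[0,0,0],[0,0,0],[0,0,0],[0,0,0],[0,0,0],[0,0,0]]' --rotation '[[0,0,0],[0,0,0],[0,0,0],[0,0,0],[0,0,0],[0,0,0],[0,0,0],[0,0,0]]' --claw '[6,4.5,3.2,2.4,1.4,1.2,1.2,1.2]' --squeeze 20

```text
time_s: 4.07
position: [0.6076, 0.0907, 0.1288]
tool_rot: [[0.002, 0.98, 0.198], [0.001, 0.198, -0.98], [-1.0, 0.002, -0.0]]
ft_force: [1.0, -0.5, 0.1]
grip_width: 0.0154
```

```bash
python3 - <<'E'
from h import *
s=env.observe();print(s["time_s"],s["position"],s["ft_force"],s["grip_width"])
im=env.get_image("wrist");cv2.imwrite("pics/f_wrist.png",im[:,:,::-1])
E
```

```text
4.0667 [0.60760485 0.09067501 0.12881569] [ 1.03332881 -0.54424077  0.05417472] 0.015426975379107907
```

View pics/f_wrist.png

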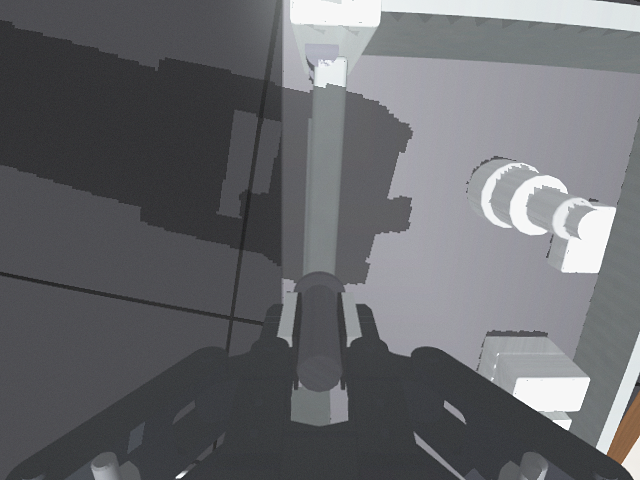

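```bash
cat >arc.py <<'E'
from h import *
import sys
H=np.array([0.5943,0.200]);r=.11
step=float(sys.argv[1]);n=int(sys.argv[2])
s=env.observe();p=s["position"];d=p[:2]-H
a=np.arctan2(d[1],d[0]);print("t",s["time_s"],"r",np.hypot(*d),"angle",np.degrees(a),"leaf deg",-80.5-np.degrees(a),"F",s["ft_force"],"w",s["grip_width"],"yaw ty",np.degrees(np.arctan2(s["tool_rot"][1,1],s["tool_rot"][0,1])))
q=p[:2].copy()
for i in range(n):
    a-=step; t=H+r*np.array([np.cos(a),np.sin(a)]); print(np.round((t-q)*100,2)); q=t
E
python3 arc.py 0.07 8
```

```text
t 4.1167 r 0.11012443322363934 angle -83.06274433724764 leaf deg 2.5627443372476364 F [-0.63000087  0.39260319  0.34399384] w 0.01521272376760954 yaw ty 11.397276667038295
[-0.77 -0.05]
[-0.77 -0.01]
[-0.77  0.04]
[-0.76  0.1 ]
[-0.76  0.15]
[-0.74  0.2 ]
[-0.73  0.25]
[-0.71  0.3 ]
```

Emit:
play_rows --travel '[[-0.77,-0.05,0],[-0.77,-0.01,0],[-0.77,0.04,0],[-0.76,0.1,0]]' --rotation '[[0,0,-0.07],[0,0,-0.07],[0,0,-0.07],[0,0,-0.07]]' --claw '[1.2,1.2,1.2,1.2]'

```text
time_s: 4.45
position: [0.5778, 0.0902, 0.1288]
tool_rot: [[0.004, 0.996, -0.091], [-0.002, -0.091, -0.996], [-1.0, 0.004, 0.002]]
ft_force: [1.2, 0.2, -0.7]
grip_width: 0.0156
```

```bash
python3 arc.py 0.07 8
```

```text
t 4.45 r 0.11104434597370845 angle -98.56020617179702 leaf deg 18.06020617179702 F [ 1.22873923  0.17127192 -0.6819714 ] w 0.015555257089322263 yaw ty -5.196233026886714
[-0.74  0.24]
[-0.75  0.19]
[-0.73  0.25]
[-0.71  0.3 ]
[-0.69  0.34]
[-0.66  0.39]
[-0.63  0.44]
[-0.6   0.48]
```

Low forces, on the arc. Continue.

Emit:
play_rows --travel '[[-0.74,0.17,0],[-0.75,0.19,0],[-0.73,0.25,0],[-0.71,0.3,0],[-0.69,0.34,0],[-0.66,0.39,0]]' --rotation '[[0,0,-0.07],[0,0,-0.07],[0,0,-0.07],[0,0,-0.07],[0,0,-0.07],[0,0,-0.07]]' --claw '[1.2,1.2,1.2,1.2,1.2,1.2]'

```text
time_s: 4.95
position: [0.533, 0.1062, 0.1288]
tool_rot: [[0.003, 0.862, -0.508], [-0.004, -0.508, -0.862], [-1.0, 0.005, 0.002]]
ft_force: [2.2, 1.4, -1.1]
grip_width: 0.0153
```

```bash
python3 arc.py 0.07 8
```

```text
t 4.95 r 0.11203039235066899 angle -123.1602362652579 leaf deg 42.66023626525789 F [ 2.19220951  1.36698044 -1.11903767] w 0.015301579091967657 yaw ty -30.502865537446297
[-0.52  0.61]
[-0.6   0.49]
[-0.56  0.53]
[-0.52  0.56]
[-0.48  0.6 ]
[-0.44  0.63]
[-0.39  0.66]
[-0.35  0.69]
```

Emit:
play_rows --travel '[[-0.6,0.51,0],[-0.6,0.49,0],[-0.56,0.53,0],[-0.52,0.56,0],[-0.48,0.6,0],[-0.44,0.63,0]]' --rotation '[[0,0,-0.07],[0,0,-0.07],[0,0,-0.07],[0,0,-0.07],[0,0,-0.07],[0,0,-0.07]]' --claw '[1.2,1.2,1.2,1.2,1.2,1.2]'

```text
time_s: 5.45
position: [0.4993, 0.14, 0.1288]
tool_rot: [[0.001, 0.562, -0.827], [-0.005, -0.827, -0.562], [-1.0, 0.005, 0.002]]
ft_force: [2.7, 0.4, -1.9]
grip_width: 0.0153
```

```bash
python3 arc.py 0.07 8; python3 - <<'E'
import cv2
from rig import env
cv2.imwrite("pics/g_top.png",env.get_image("top")[:,:,::-1])
E
```

```text
t 5.45 r 0.11235332983044202 angle -147.6955345900109 leaf deg 67.19553459001091 F [ 2.67565598  0.41483369 -1.94728017] w 0.015343494684666394 yaw ty -55.8304586355528
[-0.19  0.79]
[-0.34  0.69]
[-0.29  0.71]
[-0.24  0.73]
[-0.19  0.75]
[-0.14  0.76]
[-0.08  0.77]
[-0.03  0.77]
```

View pics/g_top.png

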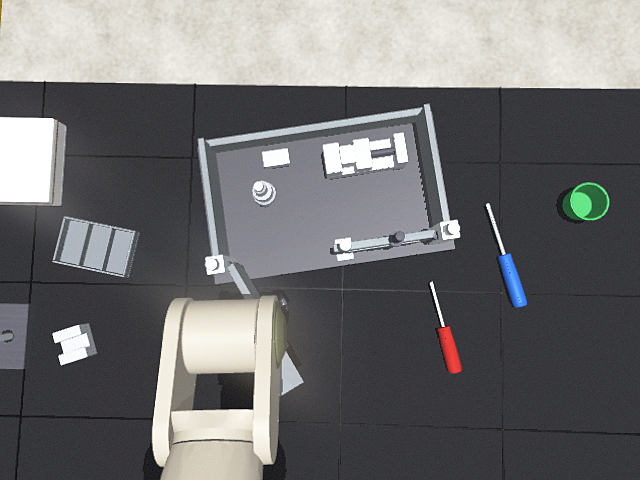

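Emit:
play_rows --travel '[[-0.38,0.68,0],[-0.34,0.69,0],[-0.29,0.71,0],[-0.24,0.73,0],[-0.19,0.75,0],[0,0,0]]' --rotation '[[0,0,-0.07],[0,0,-0.07],[0,0,-0.07],[0,0,-0.07],[0,0,-0.07],[0,0,0]]' --claw '[1.2,1.2,1.2,1.2,1.2,1.2]'

```text
time_s: 6.0
position: [0.4847, 0.1772, 0.1288]
tool_rot: [[0.0, 0.234, -0.972], [-0.005, -0.972, -0.234], [-1.0, 0.005, 0.001]]
ft_force: [-1.5, 1.1, -0.2]
grip_width: 0.0156
```

```bash
python3 arc.py 0.07 3; python3 - <<'E'
import numpy as np
from scipy.optimize import least_squares
P=np.array([[.6076,.0907],[.5778,.0902],[.533,.1062],[.4993,.14]])
f=least_squares(lambda h:np.hypot(*(P-h).T)-.11,[.594,.2]);print(f.x,f.fun)
f=least_squares(lambda h:np.hypot(*(P-h[:2]).T)-h[2],[.594,.2,.11]);print(f.x,f.fun)
E
```

```text
t 6.0 r 0.11199047110686494 angle -168.22948269947221 leaf deg 87.72948269947221 F [-1.52032245  1.14778597 -0.17864549] w 0.015598949705723075 yaw ty -76.47230906101773
[0.06 0.8 ]
[-0.08  0.77]
[-0.02  0.77]
[0.5917194  0.19940158] [-1.44516791e-04  8.51256795e-05  1.56717340e-04 -1.36935504e-04]
[0.59090725 0.19763271 0.10822829] [-5.07447796e-07  1.04034068e-06 -7.92600368e-07  2.59707490e-07]
```

Emit:
play_rows --travel '[[0,0,0],[0,0,0],[0,0,0],[0,0,0],[0,0,0],[0,0,1.5],[0,0,3],[0,0,3],[0,0,3],[0,0,3],[0,0,2],[0,0,0]]' --rotation '[[0,0,0],[0,0,0],[0,0,0],[0,0,0],[0,0,0],[0,0,0],[0,0,0],[0,0,0],[0,0,0],[0,0,0],[0,0,0],[0,0,0]]' --claw '[2.5,4,5,5,5,5,5,5,5,5,5,5]'

```text
time_s: 7.0
position: [0.4832, 0.1734, 0.2901]
tool_rot: [[-0.005, 0.246, -0.969], [-0.007, -0.969, -0.246], [-1.0, 0.006, 0.006]]
ft_force: [-0.3, -0.4, -0.5]
grip_width: 0.05
```

```bash
python3 - <<'E'
from h import *
s=env.observe();print(s["time_s"],s["position"],s["q"],s["ft_force"])
im=env.get_image("wrist");cv2.imwrite("pics/h_wrist.png",im[:,:,::-1])
im=env.get_image("scene");cv2.imwrite("pics/h_scene.png",im[:,:,::-1])
cv2.imwrite("pics/h_scenez.png",cv2.resize(im[130:330,220:440,::-1],None,fx=3,fy=3,interpolation=cv2.INTER_CUBIC))
E
```

```text
7.0 [0.48318397 0.17339464 0.29009856] [ 6.70255829 16.14854505 73.10460974 -0.37505721 91.05305403 82.4583914 ] [-0.26042407 -0.36007889 -0.53722475]
```

View pics/h_scene.png

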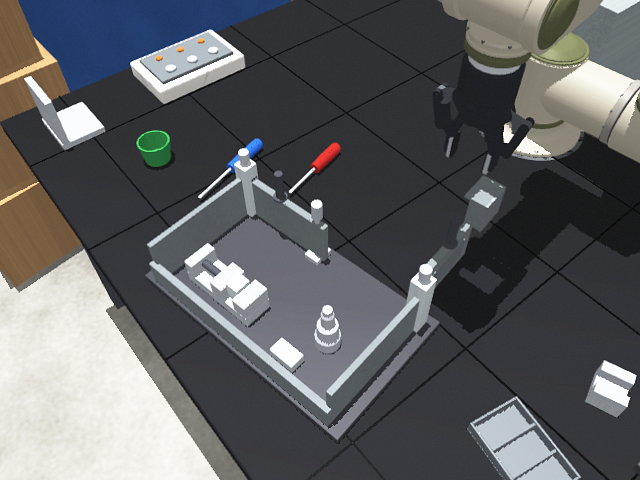

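View pics/h_scenez.png

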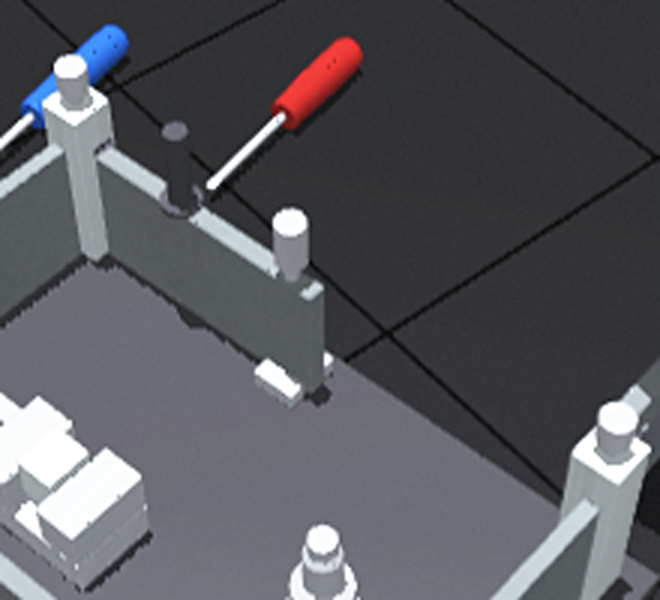

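```bash
python3 - <<'E'
from h import *
print(atz("scene",(316.7,203.7),.157), atz("scene",(278.3,173.9),.17))
E
```

```text
[0.62621768 0.00282042 0.157     ] [ 0.64103814 -0.08328042  0.17      ]
```

Emit:
play_rows --travel '[[2.0,-2.4,0],[2.4,-3.0,0],[2.4,-3.0,0],[2.4,-3.0,0],[2.0,-2.4,0],[0,0,0]]' --rotation '[[0,0,-0.04],[0,0,-0.04],[0,0,0],[0,0,0],[0,0,0],[0,0,0]]' --claw '[6,8,8.5,8.5,8.5,8.5]'

```text
time_s: 7.6
position: [0.5944, 0.0295, 0.2761]
tool_rot: [[-0.027, 0.17, -0.985], [-0.005, -0.985, -0.17], [-1.0, 0.0, 0.028]]
ft_force: [0.0, 0.8, -0.3]
grip_width: 0.0852
```

```bash
python3 - <<'E'
from h import *
s=env.observe();print(s["time_s"],s["position"],s["q"],s["ft_force"])
c=env.camera_info("wrist")
im=env.get_image("wrist");cv2.imwrite("pics/i_wrist.png",im[:,:,::-1])
import pickle;pickle.dump(c,open("c.pkl","wb"))
E
```

```text
7.6 [0.59441959 0.02954699 0.27611909] [-8.31198644 25.82228666 60.46225032 -0.52110035 95.22493371 71.87401279] [ 0.00707075  0.80782408 -0.29943316]
```

View pics/i_wrist.png

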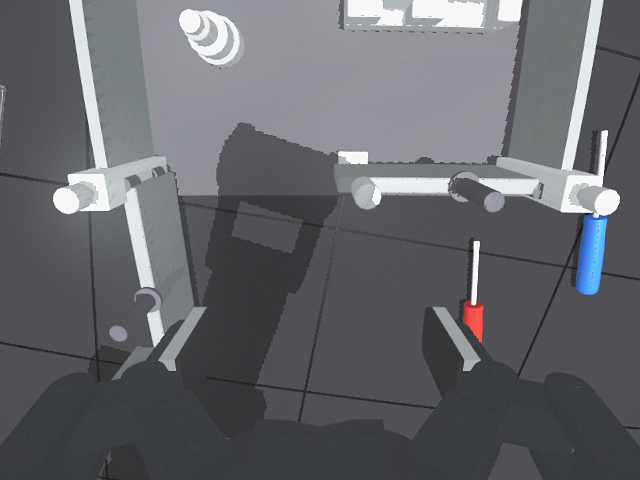

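```bash
python3 - <<'E'
from h import *
import pickle
c=pickle.load(open("c.pkl","rb"));print(c["eye"])
im=cv2.imread("pics/i_wrist.png")[140:250,320:520]
cv2.imwrite("pics/i_z.png",cv2.resize(im,None,fx=4,fy=4,interpolation=cv2.INTER_CUBIC))
print(atz("wrist",(371,195),.157,c), atz("wrist",(494,202),.17,c), atz("wrist",(118,332),.17,c))
E
```

```text
[0.67613764 0.04440226 0.41642033]
[ 0.62728187 -0.00245645  0.157     ] [ 0.63997868 -0.08701366  0.17      ] [0.48562555 0.17711219 0.17      ]
```

View pics/i_z.png

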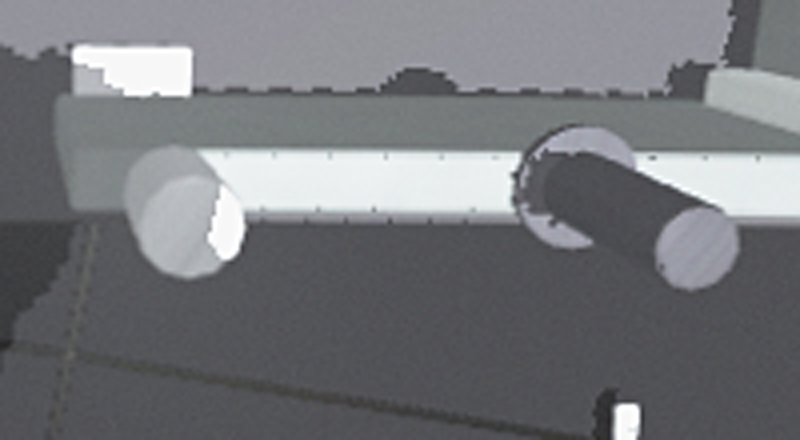

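Emit:
play_rows --travel '[[1.6,-1.5,-2],[1.6,-1.4,-2.5],[0,0,-2],[0,0,0],[0,0,0]]' --rotation '[[0,0,0],[0,-0.01,0],[0,0,0],[0,0,0],[0,0,0]]' --claw '[8.5,8.5,8.5,8.5,8.5]'

```text
time_s: 8.07
position: [0.6228, 0.0042, 0.204]
tool_rot: [[-0.027, 0.173, -0.985], [-0.002, -0.985, -0.173], [-1.0, -0.003, 0.027]]
ft_force: [0.2, 0.2, 0.6]
grip_width: 0.0855
```

Emit:
play_rows --travel '[[0.3,-0.5,-1],[0,0,-1],[0,0,-1],[0,0,0],[0,0,0]]' --rotation '[[0,-0.025,0],[0,0,0],[0,0,0],[0,0,0],[0,0,0]]' --claw '[8.5,8.5,8.5,8.5,8.5]'

```text
time_s: 8.48
position: [0.6246, 0.003, 0.1758]
tool_rot: [[0.0, 0.177, -0.984], [-0.001, -0.984, -0.177], [-1.0, 0.001, 0.0]]
ft_force: [-0.2, 0.0, -0.3]
grip_width: 0.0852
```

```bash
python3 - <<'E'
from h import *
s=env.observe();print(s["time_s"],s["position"])
c=env.camera_info("wrist")
im=env.get_image("wrist");cv2.imwrite("pics/j_wrist.png",im[:,:,::-1])
import pickle;pickle.dump(c,open("c.pkl","wb"))
E
```

```text
8.4833 [0.62456462 0.00298704 0.17577085]
```

View pics/j_wrist.png

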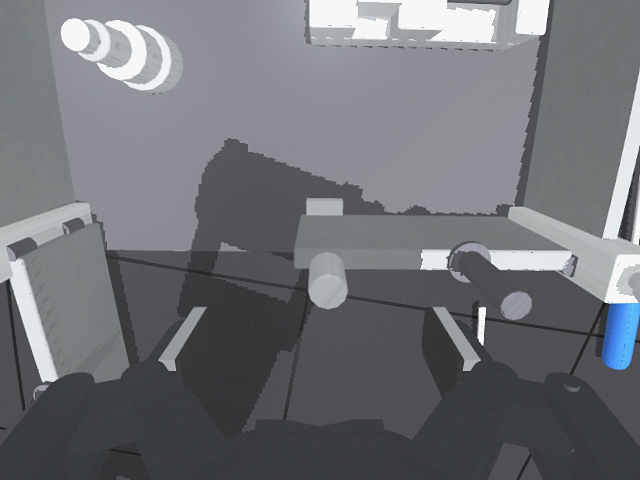

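```bash
python3 - <<'E'
from h import *
import pickle
c=pickle.load(open("c.pkl","rb"))
print(atz("wrist",(329,290),.157,c))
E
```

```text
[ 0.62721768 -0.00071822  0.157     ]
```

Emit:
play_rows --travel '[[0.2,-0.3,0],[0,0,-1.5],[0,0,-1.5],[0,0,-1.2],[0,0,0],[0,0,0]]' --rotation '[[0,0,0],[0,0,0],[0,0,0],[0,0,0],[0,0,0],[0,0,0]]' --claw '[8.5,8.5,8.5,8.5,8.5,8.5]'

```text
time_s: 9.03
position: [0.6289, -0.0006, 0.1369]
tool_rot: [[0.007, 0.178, -0.984], [-0.003, -0.984, -0.178], [-1.0, 0.004, -0.007]]
ft_force: [-0.1, -0.8, 0.9]
grip_width: 0.085
```

Emit:
play_rows --travel '[[-0.2,0,-0.7],[0,0,-0.6],[0,0,0],[0,0,0]]' --rotation '[[0,0,0],[0,0,0],[0,0,0],[0,0,0]]' --claw '[8.5,8.5,8.5,8.5]'

```text
time_s: 9.37
position: [0.6279, -0.0009, 0.1253]
tool_rot: [[0.011, 0.178, -0.984], [-0.004, -0.984, -0.178], [-1.0, 0.006, -0.01]]
ft_force: [-0.0, -0.5, -0.4]
grip_width: 0.0854
```

```bash
python3 - <<'E'
from h import *
im=env.get_image("wrist");cv2.imwrite("pics/k_wrist.png",im[:,:,::-1])
E
```

```text
(no output)
```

View pics/k_wrist.png

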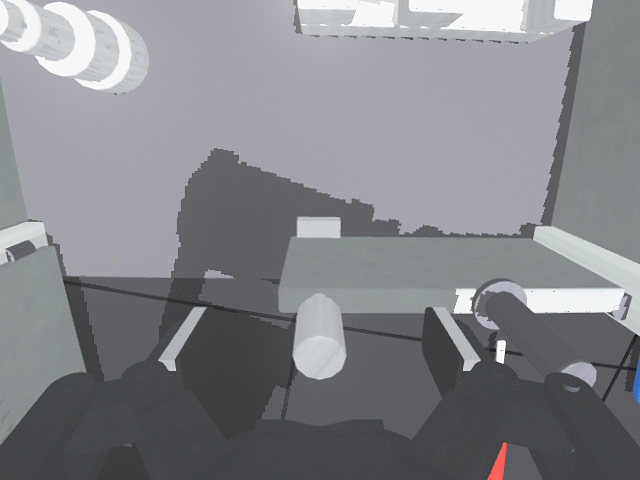

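Emit:
play_rows --travel '[[0,0,-0.35],[0,0,0],[0,0,0],[0,0,0],[0,0,0],[0,0,0],[0,0,0],[0,0,0],[0,0,0]]' --rotation '[[0,0,0],[0,0,0],[0,0,0],[0,0,0],[0,0,0],[0,0,0],[0,0,0],[0,0,0],[0,0,0]]' --claw '[7,6,4.5,3.2,2.4,1.7,1.5,1.5,1.5]' --squeeze 30

```text
time_s: 10.17
position: [0.6282, -0.0008, 0.1224]
tool_rot: [[0.013, 0.178, -0.984], [-0.004, -0.984, -0.178], [-1.0, 0.006, -0.012]]
ft_force: [-0.3, -0.0, -1.2]
grip_width: 0.0188
```

Gripped (about 19–20 mm). Lift.

Emit:
play_rows --travel '[[0,0,0.5],[0,0,0.5],[0,0,0.5],[0,0,0.5],[0,0,0]]' --rotation '[[0,0,0],[0,0,0],[0,0,0],[0,0,0],[0,0,0]]' --claw '[1.5,1.5,1.5,1.5,1.5]'

```text
time_s: 10.58
position: [0.6282, -0.0008, 0.1433]
tool_rot: [[0.011, 0.178, -0.984], [-0.003, -0.984, -0.178], [-1.0, 0.005, -0.011]]
ft_force: [-0.2, 0.4, 0.8]
grip_width: 0.0189
```

Emit:
play_rows --travel '[[0,0,0.4],[0,0,0.4],[0,0,0.3],[0,0,0.2]]' --rotation '[[0,0,0],[0,0,0],[0,0,0],[0,0,0]]' --claw '[1.5,1.5,1.5,1.5]'

```text
time_s: 10.92
position: [0.6271, -0.0009, 0.1527]
tool_rot: [[0.005, 0.178, -0.984], [-0.002, -0.984, -0.178], [-1.0, 0.003, -0.005]]
ft_force: [6.6, -1.5, -22.0]
grip_width: 0.019
```

```bash
python3 - <<'E'
from h import *
im=env.get_image("wrist");cv2.imwrite("pics/l_wrist.png",im[:,:,::-1])
im=env.get_image("scene");cv2.imwrite("pics/l_sc.png",im[:,:,::-1])
print(env.observe()["ft_force"],env.observe()["position"])
E
```

```text
[  6.10177269  -2.20709118 -17.4935705 ] [ 0.62713969 -0.00089031  0.1526769 ]
```

View pics/l_wrist.png

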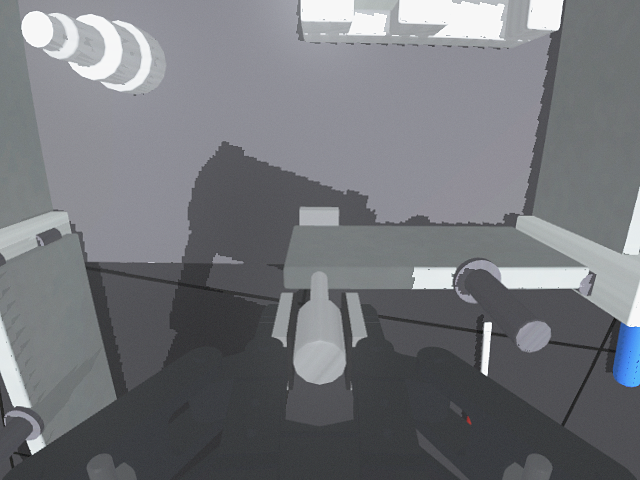

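Emit:
play_rows --travel '[[0.05,0,-0.05],[0,0,0],[0,0,0]]' --rotation '[[0,0,0],[0,0,0],[0,0,0]]' --claw '[1.5,1.5,1.5]'

```text
time_s: 11.27
position: [0.6273, -0.0009, 0.1521]
tool_rot: [[0.004, 0.178, -0.984], [-0.002, -0.984, -0.178], [-1.0, 0.003, -0.003]]
ft_force: [-0.7, -0.1, -4.1]
grip_width: 0.019
```

Emit:
play_rows --travel '[[0.02,0,0.1],[0.01,0,0.03],[0,0,0]]' --rotation '[[0,0,0],[0,0,0],[0,0,0]]' --claw '[1.5,1.5,1.5]'

```text
time_s: 11.52
position: [0.6273, -0.0009, 0.1525]
tool_rot: [[0.002, 0.178, -0.984], [-0.002, -0.984, -0.178], [-1.0, 0.003, -0.002]]
ft_force: [1.2, -1.0, -4.6]
grip_width: 0.0189
```

Release in place, then rise straight up.

Emit:
play_rows --travel '[[0,0,0],[0,0,0],[0,0,0],[0,0,0],[0,0,0],[0,0,0],[0,0,0]]' --rotation '[[0,0,0],[0,0,0],[0,0,0],[0,0,0],[0,0,0],[0,0,0],[0,0,0]]' --claw '[2.5,3.5,5,6,6,6,6]'

```text
time_s: 12.1
position: [0.6283, -0.001, 0.157]
tool_rot: [[0.009, 0.178, -0.984], [-0.004, -0.984, -0.178], [-1.0, 0.005, -0.008]]
ft_force: [0.7, 0.9, -0.1]
grip_width: 0.06
```

Emit:
play_rows --travel '[[0,0,1],[0,0,2],[0,0,2.5],[0,0,3],[0,0,3],[0,0,2],[-2,0,0],[-3,0,0],[-3,0,0],[-3,0,0],[-2,0,0],[0,0,0]]' --rotation '[[0,0,0],[0,0,0],[0,0,0],[0,0,0],[0,0,0],[0,0,0],[0,0,0],[0,0,0],[0,0,0],[0,0,0],[0,0,0],[0,0,0]]' --claw '[6,6,6,6,6,6,6,6,6,6,6,6]'

```text
time_s: 13.1
position: [0.4912, -0.0004, 0.3062]
tool_rot: [[0.015, 0.178, -0.984], [-0.005, -0.984, -0.178], [-1.0, 0.008, -0.014]]
ft_force: [0.4, -0.4, 0.6]
grip_width: 0.06
```

```bash
python3 - <<'E'
from h import *
s=env.observe();print(s["time_s"],s["position"],s["ft_force"])
im=env.get_image("scene");cv2.imwrite("pics/m_scene.png",im[:,:,::-1])
cv2.imwrite("pics/m_scenez.png",cv2.resize(im[130:330,220:440,::-1],None,fx=3,fy=3,interpolation=cv2.INTER_CUBIC))
c=env.camera_info("wrist")
im=env.get_image("wrist");cv2.imwrite("pics/m_wrist.png",im[:,:,::-1])
import pickle;pickle.dump(c,open("c.pkl","wb"))
im=env.get_image("top");cv2.imwrite("pics/m_top.png",im[:,:,::-1])
# predicted knob-top pixel in scene for down / up
for z in(.157,.182,.187):print(z,proj("scene",[.6265,0.0015,z]))
E
```

```text
13.1 [ 4.91241942e-01 -4.22708077e-04  3.06237199e-01] [ 0.42194489 -0.36732247  0.63267946]
0.157 [[316.07074036 203.32749874]]
0.182 [[315.82853691 192.85661565]]
0.187 [[315.77892095 190.71088396]]
```

View pics/m_scene.png

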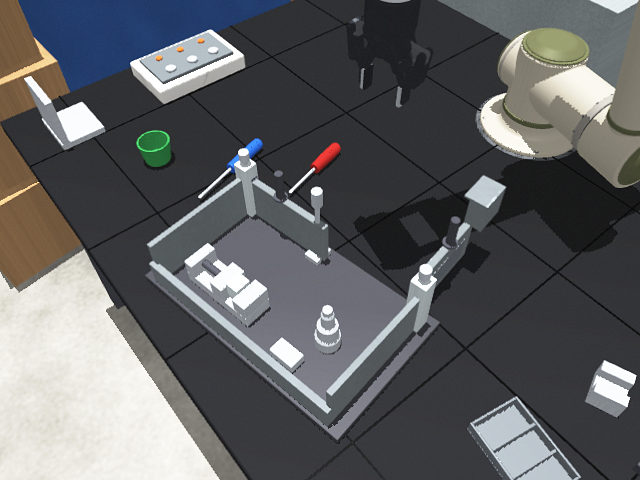

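View pics/m_scenez.png

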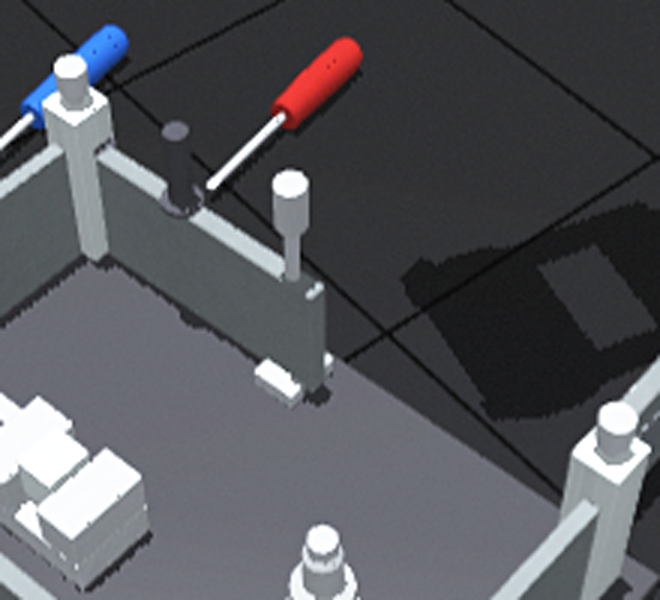

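View pics/m_wrist.png

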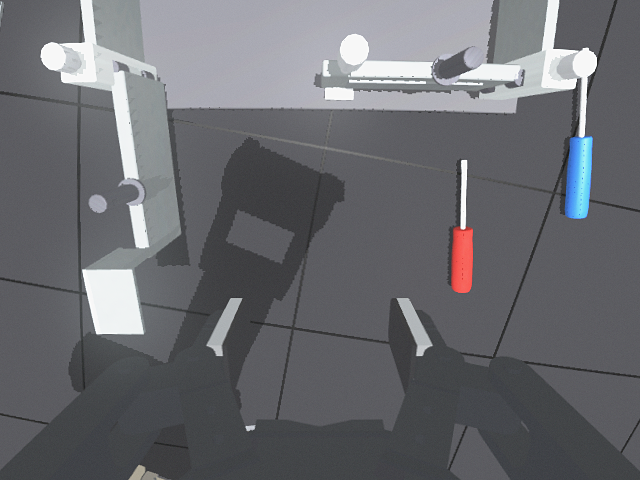

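```bash
python3 - <<'E'
from h import *
import pickle
c=pickle.load(open("c.pkl","rb"))
a=atz("wrist",(97,203),.17,c);d=a[:2]-[.5917,.1994];print(a,np.hypot(*d),-80.3-np.degrees(np.arctan2(d[1],d[0])))
A=cv2.imread("pics/h_scene.png").astype(int);B=cv2.imread("pics/m_scene.png").astype(int)
D=np.abs(A-B).max(2)
print("passive leaf/edge diff",[(D[y0:y1,x0:x1]>25).sum() for y0,y1,x0,x1 in((225,262,255,335),(295,360,305,350))])
E
```

```text
[0.48432009 0.17753457 0.17      ] 0.10958348852336264 88.1903986599077
passive leaf/edge diff [np.int64(36), np.int64(0)]
```

```bash
python3 - <<'E'
import cv2,numpy as np
A=cv2.imread("pics/h_scene.png")[200:280,260:345];B=cv2.imread("pics/m_scene.png")[200:280,260:345]
D=(np.abs(A.astype(int)-B).max(2)>25);ys,xs=np.nonzero(D[25:62]);print(sorted(set(zip(xs+260,ys+225))))
cv2.imwrite("pics/n.png",cv2.resize(np.hstack([A,B]),None,fx=4.6,fy=4.6,interpolation=cv2.INTER_CUBIC))
E
```

```text
[(np.int64(279), np.int64(233)), (np.int64(279), np.int64(234)), (np.int64(283), np.int64(238)), (np.int64(283), np.int64(239)), (np.int64(294), np.int64(243)), (np.int64(294), np.int64(244)), (np.int64(298), np.int64(245)), (np.int64(298), np.int64(246)), (np.int64(299), np.int64(246)), (np.int64(299), np.int64(247)), (np.int64(303), np.int64(249)), (np.int64(303), np.int64(250)), (np.int64(312), np.int64(251)), (np.int64(315), np.int64(254)), (np.int64(315), np.int64(255)), (np.int64(316), np.int64(254)), (np.int64(316), np.int64(255)), (np.int64(320), np.int64(227)), (np.int64(320), np.int64(228)), (np.int64(321), np.int64(226)), (np.int64(321), np.int64(227)), (np.int64(321), np.int64(228)), (np.int64(321), np.int64(229)), (np.int64(322), np.int64(226)), (np.int64(322), np.int64(227)), (np.int64(322), np.int64(229)), (np.int64(323), np.int64(225)), (np.int64(323), np.int64(226)), (np.int64(324), np.int64(225)), (np.int64(324), np.int64(226)), (np.int64(327), np.int64(225)), (np.int64(328), np.int64(247)), (np.int64(328), np.int64(248)), (np.int64(328), np.int64(249)), (np.int64(328), np.int64(250)), (np.int64(328), np.int64(251))]
```

View pics/n.png

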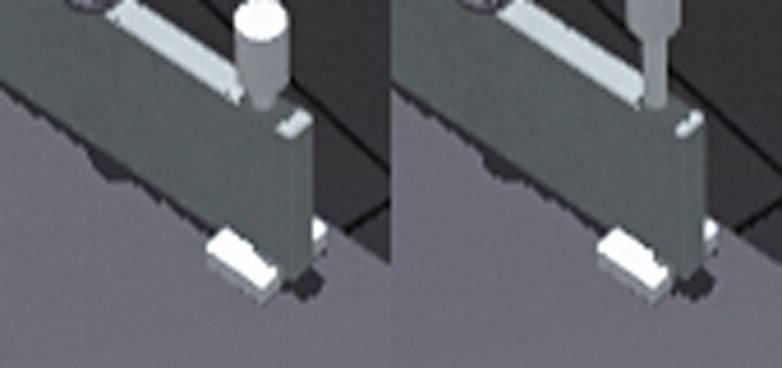

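```bash
python3 -c "
from rig import env
print(env.close_job())"
```

```text
the job is handed in; nothing more can be done
None
```

I swung the active leaf towards the robot and let go of it. Only then did I lift the flush bolt to its stop, let go of that too, and back the arm clear. I handed the job in at about 13 s.

What the last checks showed:

- **Active leaf:** it is open about 88°, measured from the pull in the wrist picture. It read the same before and after the bolt work.
- **Bolt:** the tool rose about 30 mm and met the stop at about 22 N. After release, the knob top stands 12.7 px higher in the scene picture, and 12.6 px is what a full 30 mm lift would give.
- **Passive leaf:** it still looks shut. The before and after pictures differ by at most about half a pixel along its edge, so it may have moved by less than 1 mm. At the stop there was a brief side pull of about 6.6 N, which is near the 6 N that moves it. I relieved that before releasing.
- **Spindle:** it shows no change in the scene picture.

Two readings disagreed along the way:

- **Overhead camera:** it placed the pulls about 7 mm off from the scene and wrist cameras, so I went by those two.
- **Hinge position:** the arc the pull followed put the hinge about 2.5 mm from my first estimate, so I used the refitted point for the 88° angle.

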